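Dry the onigiri mold under the hold-to-run dial

TASK

Set the washed onigiri mold, mouth down as it lies, flat on the drying stand's grille inside the rim and let go of it. Only then press the stand's spring-return dial round by its upright tab, past the first two notches into the third, and finish while still holding it there with the fingers (it springs back if let go). Leave the sauce cruet, dish, bento box and chopsticks where they are.

Things in the scene. Friction and masses are not known exactly. Their poses are not given: they have to be found in the camera images.
- dryer: Drying stand, fixed to the worktop: white plastic housing 200 (x) x 300 (y) x 55 mm high, origin under its centre, on the worktop, z up. Its top carries a square grille at the +y end and a dial at the -y end (dial axis at x 0, y -90 mm).
- grille (a point): Centre of the grille, on top of its steel slats (59 mm above the worktop), at x 0, y +60 mm of the stand; axes as the stand's. The grille is 130 x 130 mm inside a rim that is 6 mm thick and stands 8 mm above the slats.
- dial_axis (a point): On the dial's vertical axis, at the top of its round disc (71 mm above the worktop; disc radius 43 mm; a flat 24 mm wide steel boss in the middle stands 3 mm higher); axes as the stand's, z up.
- dial_tab (a point): Top centre of the dial's upright steel tab, moves with the dial. The tab is a plate standing 32 mm above the disc (top 103 mm above the worktop), 24 mm long radially (28 to 52 mm from the axis), 10 mm thick tangentially. At rest its direction from the dial axis is 2.44 rad counter-clockwise (from above) from the stand's +x: to the -x side, a bit towards the grille.
- dial (a joint): Dial angle, rad: 0 at rest, growing counter-clockwise seen from above (the tab first moves away from the grille). Clicks at 0.45, 0.90, 1.35 (one, two, three dots on the housing); no notch keeps it, a spring always returns it to 0. Pressing the tab 40 mm from the axis takes 1 to 6 N, rising and falling with each click, 4 to 5 N to hold at the third notch; a firm end stop follows at 1.45 rad.
- mold: Green silicone onigiri mold, lying mouth down: rounded triangle of 82 mm sides (no point farther than 42 mm from the centre), 28 mm high, hollow below, with a straight upright grip bar on top, about 90 g. Origin at the centre of its underside, z up. The bar is 46 mm long along the mold's x, 14 mm thick along its y and 25 mm high (top 53 mm above the underside).
- mold_grip (a point): Point in the middle of the mold's grip bar, 42 mm above the mold's underside (11 mm below the bar's top); axes as the mold's.
- cruet: Bystander: glass sauce cruet with steel cap, 68 mm wide, about 120 mm high; origin at the centre of its underside.
- dish: Bystander: small white ceramic dish, 84 mm wide, 22 mm high; origin at the centre of its underside.
- bento: Bystander: closed black two-tier bento box, 103 (x) x 187 (y) x 88 mm high; origin at the centre of its underside.
- chopsticks: Bystander: bamboo chopstick pair on a ceramic rest, 225 mm long along its x, 18 mm high; origin on the worktop under its middle.
Not all that is in view belongs to the job. Several things look just like the mold: the one meant starts farthest from the robot's base.

How it is judged:
By the outcome, as a careful person would: the job done as asked, in the order asked, and still so for the second after the job is handed in, while the arm keeps its last pose, push and grip.
It also fails if it takes over 53 s, if anything falls off the work surface, if the arm or the gripper's body presses on something with over 40 N, if the wrist force passes 120 N, or if a joint passes its speed limit or range.

ROBOT

A 6-joint arm with a two-finger parallel gripper is mounted at the origin on the work surface. World frame = base frame: x ahead of the robot, y to its left, z up, the work surface at z = 0. Lengths are in mm, angles in rad, forces in N, time in s.
With the tool pointing down it reaches from about 275 to 850 mm from the base axis. Payload 19 kg.
Tool frame: the origin (TCP) lies at the very end of the fingers, on their centre line; the grasp point (between the pads) lies 19 mm behind it (arm.hold_point_z is the distance from the TCP to the grasp point, in mm); z points along the fingers, y is the direction in which the jaws open and shut (so a half turn about z gives the same grasp; the last joint's range is limited). The gripper opens to 85 mm and grips with 20 to 120 N. Pads are 22 mm wide; open, the fingers measure 114 mm over their backs; the gripper's body (76 mm by 85 mm) begins 54 mm behind the grasp point. The pads swing forward as they close: fully open they stand 13 mm farther back than shut.
Start: joints at [1.035, 0.15, 1.437, -0, 1.554, -0.134], TCP at [224.869, 529.173, 231.267] pointing down, gripper open.
Joint ranges: [-2.8, 2.8], [-0.68, 2.1], [0.12, 2.68], [-1.39, 4.53], [0.16, 2.79], [-2.81, 2.81]. Speed limits (rad/s): [1.89, 1.89, 2.22, 3.01, 3.01, 3.01].

INTERFACE

Orientations are given as a 3x3 rotation matrix whose columns are the frame's x, y, z axes.
In Python, from cell import arm, jaws, solver, viewer, job, models, read_clock, read_qpos, read_joint_velocities, read_joint_efforts, read_eef_pos, read_ee_rot, read_force, read_ft_torque, read_grip_width gives the robot as it stands. Calls block until the motion is done:
- arm.move_to(position, orientation): joint-space move of the TCP to a pose.
- arm.move_linear(position, attitude=None, velocity=150, f_stop=None): straight line of the TCP; attitude=None keeps the orientation; velocity is the mean speed in mm/s. With f_stop (N) it stops when the force on the tool has changed by that much, and returns True; else False.
- arm.goto_joints(angles): joint-space move.
- jaws.release() and jaws.grasp(newtons=None): open the fingers fully, or close them until they stop; newtons is the grip in N (None keeps the last).
- arm.sleep(seconds).
- solver.ik(position, orientation): joint angles nearest the present ones, or None.
- viewer.read_camera(name): name is "scene" or "top" or "wrist"; returns the picture (400x640x3 uint8, blue, green, red); there is no depth.
- viewer.get_calibration(name): a dict with "K" (3x3 intrinsics, pixels), "dist" ([k1, k2, p1, p2, k3] as OpenCV has them; the pictures are not rectified), "view" (4x4, takes a point from world to camera coordinates). Camera axes: x right, y down, z forward; pixel columns grow to the right and rows downward; lengths in mm; the calibration is good to about 2 mm. A picture is of the moment at which its call begins: read the wrist's pose just before it. get_calibration takes no time and is no camera call; for the wrist camera it gives the pose at the moment of the call.
A pose or a line that the arm cannot do raises arm.IKError and nothing moves.
- job.job_done(): hands the job in, once; it reports no verdict.
Trained networks look in the newest picture that a camera, given by its name, has taken for a name from the list of things; names that differ only in an ending like _2 or _b are one class to them, and where a whole thing is asked for, a point or a joint stands for the part that bears it (a point fixed in the world has none). Each returns a list of dicts, best first, with "conf" (0 to 1); they miss things now and then, are a little off and sometimes report something else, mostly with a low value. They report only what shows in the picture. A call takes as long as a camera call. They do not tell look-alikes from the thing itself.
- models.search_frame(camera, label): "point" ([x, y, z] in mm, in world coordinates, good to about 4 mm: the middle of the surface that is visible of it).
- models.place_of(camera, label): "point" ([x, y, z] in mm, in world coordinates, good to about 4 mm: a listed point, or the origin of a listed thing).
Readings, each from a call of its own:
- read_clock(): time.
- read_qpos(): joint angles.
- read_joint_velocities(): joint speeds.
- read_joint_efforts(): joint torques, N m.
- read_eef_pos(): TCP position.
- read_ee_rot(): TCP orientation.
- read_force(): force on the tool from outside, world axes, zero at the start.
- read_ft_torque(): the same for the moment, N m.
- read_grip_width(): finger opening in mm.
Only numpy, scipy, OpenCV 4.12 (cv2) and the standard library are available. Lean on these libraries where they do the work, as an engineer would, in place of code of your own. Each camera call takes 0.05 s, during which the arm holds its last target.

## Working session

There is one attempt and no reset: what is moved stays moved. The work goes in short steps, each a Python script; the robot and the scene stay as the last script left them, time stands still between calls to the robot, and variables do not carry over. Pictures are saved under pics/ and viewed, and the job is handed in when it is done.

```bash
mkdir -p pics; ls; python3 - <<'E'
from cell import *
import cv2
for c in ["scene","top","wrist"]:
    cv2.imwrite(f"pics/{c}0.png",viewer.read_camera(c))
    for l in ["mold","mold_grip","grille","dial_axis","dial_tab","dryer","cruet","dish","bento","chopsticks"]:
        try:
            print(c,l,[(d["point"] if isinstance(d["point"],str) else [round(float(v)) for v in d["point"]],round(d["conf"],2)) for d in models.place_of(c,l)])
        except Exception as e: print(c,l,e)
print(read_clock())
E
```

```text
pics
scene mold [([175, -299, 3], 0.94), ([347, 126, -2], 0.88), ([357, -89, -5], 0.83), ([430, -186, -3], 0.57)]
scene mold_grip [([358, -94, 41], 0.84), ([347, 126, 39], 0.8), ([435, -185, 42], 0.69), ([170, -299, 38], 0.58), ([556, 84, 101], 0.53)]
scene grille [([558, 86, 100], 0.33)]
scene dial_axis [([583, 66, 72], 0.71), ([555, 85, 105], 0.25)]
scene dial_tab [([557, 83, 99], 0.84), ([437, -185, -3], 0.49)]
scene dryer [([558, 84, 102], 0.61)]
scene cruet [([573, -178, -1], 0.67)]
scene dish [([482, -361, 5], 0.93)]
scene bento [([743, -224, 1], 0.6)]
scene chopsticks [([298, -267, -3], 0.94), ([572, -177, 1], 0.48)]
top mold [([355, -90, 3], 0.8), ([171, -298, 2], 0.78), ([436, -186, 2], 0.66), ([348, 123, 3], 0.65), ([304, -267, 0], 0.53)]
top mold_grip [([433, -186, 43], 0.84), ([173, -300, 37], 0.73), ([350, 121, 43], 0.64), ([355, -91, 40], 0.56)]
top grille [([570, 212, 59], 0.69)]
top dial_axis [([586, 61, 72], 0.79)]
top dial_tab [([555, 82, 106], 0.69), ([573, 210, 60], 0.43)]
top dryer [([573, 152, 1], 0.82)]
top cruet [([588, 62, 71], 0.71), ([570, -183, 3], 0.7), ([737, -224, -4], 0.6)]
top dish [([484, -365, 2], 0.96)]
top bento [([738, -222, -3], 0.9)]
top chopsticks [([300, -268, 1], 0.84)]
wrist mold [([354, -91, 0], 0.42)]
wrist mold_grip []
wrist grille []
wrist dial_axis []
wrist dial_tab []
wrist dryer []
wrist cruet []
wrist dish []
wrist bento []
wrist chopsticks []
1.65
```

View pics/top0.png

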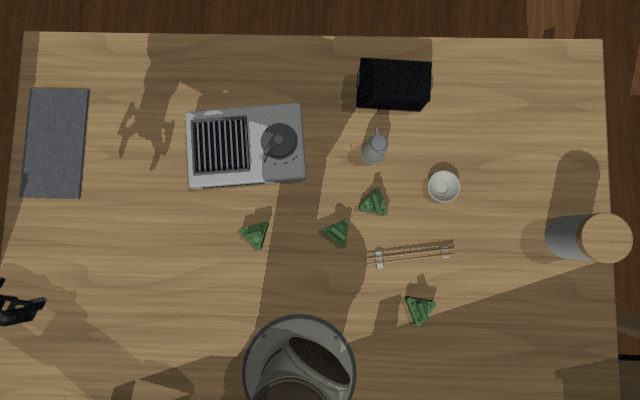

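View pics/scene0.png

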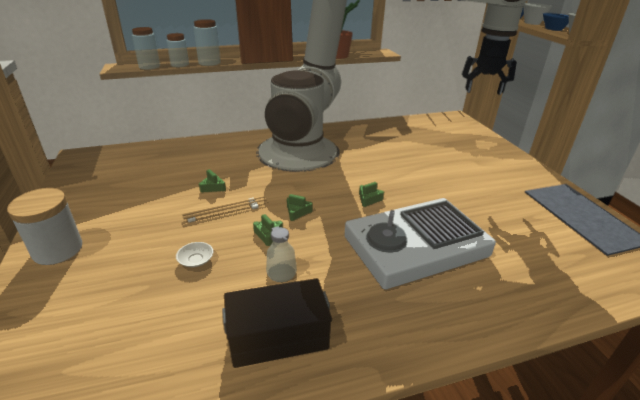

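The farthest look-alike is the one near (434,-186), at top-view pixel (373,202). Next I'll look at it with the wrist camera to get the direction of its bar.

```bash
python3 - <<'E'
from cell import *
import cv2, numpy as np
im=cv2.imread("pics/top0.png")
a=cv2.resize(im[180:225,350:400],None,fx=8,fy=8,interpolation=cv2.INTER_CUBIC)
b=cv2.resize(im[95:195,180:310],None,fx=3,fy=3,interpolation=cv2.INTER_CUBIC)
o=np.zeros((360,800,3),np.uint8);o[:a.shape[0],:400]=a;o[:300,405:795]=b
cv2.imwrite("pics/crop0.png",o)
R=read_ee_rot();p=read_eef_pos();V=viewer.get_calibration("wrist")
c=-V["view"][:3,:3].T@V["view"][:3,3]
print(R.round(3),p,"cam in tool",R.T@(c-p), (R.T@V["view"][:3,:3].T).round(3),V["K"])
print(arm.hold_point_z)
Rd=np.array([[1,0,0],[0,-1,0],[0,0,-1.]])
for q in [0,1.57]:
    pass
arm.move_to([434-40,-186,260],Rd)
V=viewer.get_calibration("wrist")
cv2.imwrite("pics/w1.png",viewer.read_camera("wrist"))
np.savez("w1.npz",**{k:np.array(v) for k,v in V.items()})
for l in ["mold","mold_grip"]:
    print(l,[(d["point"],d["conf"]) for d in models.place_of("wrist",l)])
print(read_clock(),read_eef_pos(),read_qpos())
E
```

```text
[[-0.92   0.391 -0.   ]
 [ 0.391  0.92  -0.   ]
 [ 0.    -0.    -1.   ]] [224.88176175 529.15007173 231.24872554] cam in tool [  68.75300029   -0.57812256 -142.74619583] [[-0.    -0.964 -0.267]
 [ 1.    -0.     0.   ]
 [-0.    -0.267  0.964]] [[301.67383584   0.         319.31281407]
 [  0.         301.67383584 197.56985266]
 [  0.           0.           1.        ]]
18.700000000000003
mold [([167.9, -297.5, -1.8], 0.86), ([354.3, -92.4, 1.1], 0.63), ([433.8, -182.9, -7.0], 0.6), ([350.0, 124.3, 0.2], 0.6), ([578.2, 146.0, 3.8], 0.24), ([547.6, 88.7, 105.9], 0.19)]
mold_grip [([349.2, 123.0, 39.0], 0.95), ([171.5, -299.9, 47.6], 0.94), ([358.7, -89.7, 41.4], 0.79), ([429.6, -186.6, 43.1], 0.69)]
4.4 [ 394.20306569 -185.63861248  259.94729974] [-6.17347211e-01 -1.53441929e-01  1.68358152e+00  6.53611858e-05
  1.61157880e+00  9.52464871e-01]
```

View pics/w1.png

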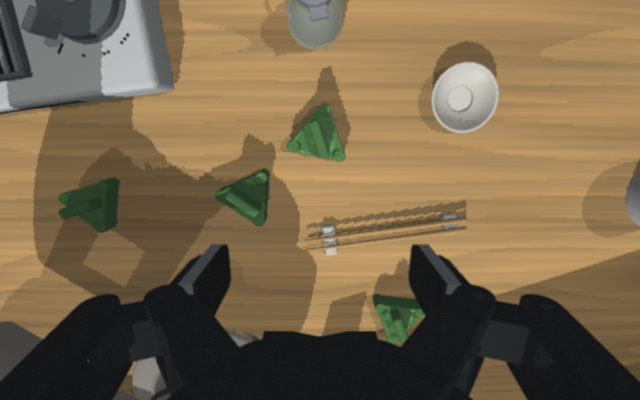

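View pics/crop0.png

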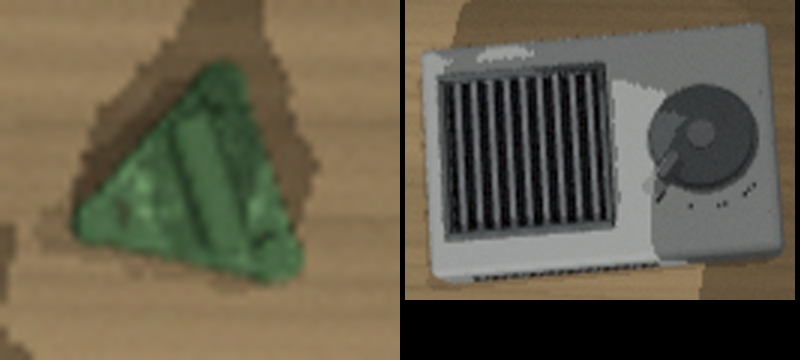

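The target mold is at wrist pixel (317,133), clear of the cruet. I'll zoom in to get the bar ends.

```bash
python3 - <<'E'
import cv2
im=cv2.imread("pics/w1.png")
a=cv2.resize(im[95:170,275:360],None,fx=8,fy=8,interpolation=cv2.INTER_CUBIC)
cv2.imwrite("pics/w1c.png",a)
E
```

```text
(no output)
```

View pics/w1c.png

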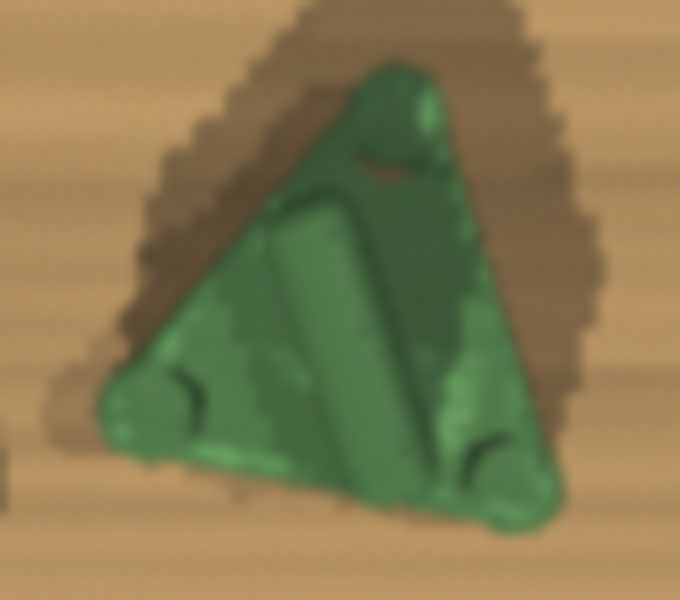

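The crop shows the bar running from crop pixel (313,213) to (392,490). I'll back-project that, along with the housing and grille corners from the top view.

```bash
cat > h.py <<'E'
from cell import *
import cv2, numpy as np
def bp(cal,uv,z):
    K=np.array(cal["K"]);D=np.array(cal["dist"]).ravel();V=np.array(cal["view"])
    n=cv2.undistortPoints(np.array(uv,float).reshape(-1,1,2),K,D).reshape(-1,2)
    R=V[:3,:3];c=-R.T@V[:3,3]
    d=np.c_[n,np.ones(len(n))]@R
    return c+d*((z-c[2])/d[:,2])[:,None]
def down(yaw): # tool x at yaw, tool y (jaws) = x-90deg
    c,s=np.cos(yaw),np.sin(yaw)
    return np.array([[c,s,0],[s,-c,0],[0,0,-1.]])
E
python3 - <<'E'
from h import *
w=dict(np.load("w1.npz"))
f=lambda L:[(275+(x+.5)/8-.5,95+(y+.5)/8-.5) for x,y in L]
P=bp(w,f([(313,213),(392,490),(275,250),(350,490),(350,225),(430,470)]),53)
print(P.round(1)); 
for i in (0,2,4):
    d=P[i+1]-P[i]; print(np.linalg.norm(d),np.arctan2(d[1],d[0]))
print("mid",P[:2].mean(0), P[2:].mean(0))
t=viewer.get_calibration("top")
g=lambda L:[(180+(x-405)/3-.3,95+y/3-.3) for x,y in L]
H=bp(t,g([(422,52),(765,25),(783,255),(437,280)]),55)
G=bp(t,g([(440,78),(606,65),(615,224),(448,238)]),67)
A=bp(t,g([(702,132)]),74)
for Q in (H,G):
    print(Q.round(0),Q.mean(0)); 
    for i in range(4):
        d=Q[(i+1)%4]-Q[i]; print(np.linalg.norm(d),np.arctan2(d[1],d[0])%(np.pi/2))
print(A)
E
```

```text
[[ 452.9 -179.    53. ]
 [ 413.8 -190.3   53. ]
 [ 447.8 -173.6   53. ]
 [ 413.8 -184.3   53. ]
 [ 451.3 -184.2   53. ]
 [ 416.7 -195.8   53. ]]
40.6609994606988 -2.8597416669913285
35.5842621460022 -2.838735966518339
36.40083301709399 -2.8178703497564954
mid [ 433.36975366 -184.69126199   53.        ] [ 432.40762198 -184.49544836   53.        ]
[[655. 308.  55.]
 [685.  14.  55.]
 [486.  -7.  55.]
 [459. 284.  55.]] [571.23927397 149.66654583  55.        ]
295.27515789599477 0.09986896106139276
199.288427100995 0.10544286106105494
291.92490681012225 0.09526553864718013
197.9918157790552 0.12241802738338992
[[629. 286.  67.]
 [643. 146.  67.]
 [508. 133.  67.]
 [493. 272.  67.]] [568.0719469  209.42969316  67.        ]
140.81748170292354 0.09992408344974502
136.10203313866882 0.09803666068685768
139.77769964664168 0.10664035895617374
137.0428235449845 0.10565993289126717
[[585.26717177  62.25668813  74.        ]]
```

Stand yaw is about 0.103, with the grille at (570,211) and the dial axis at (585.4,62). The bar is at (433,-185) with yaw about 0.30. I'll grasp with the fingertips just above the 28 mm mold body.

```bash
python3 - <<'E'
from h import *
R=down(0.30); x,y=433,-184.8
jaws.release()
arm.move_to([x,y,110],R)
print(arm.move_linear([x,y,31.5],velocity=80,f_stop=8), read_eef_pos(), read_force())
jaws.grasp(35)
print(read_grip_width(),read_force())
cv2.imwrite("pics/w2.png",viewer.read_camera("wrist"))
arm.move_linear([x,y,60],velocity=80)
arm.move_linear([x,y,180],velocity=200)
print(read_grip_width(),read_force(),read_clock())
cv2.imwrite("pics/s2.png",viewer.read_camera("scene"))
E
```

```text
False [ 433.27153866 -184.95627496   31.97182682] [-0.21436215 -0.02166002  0.25679704]
13.169874791503094 [0.72090445 0.52381148 3.172338  ]
13.291449585763562 [ 0.14429317  0.16317075 -1.23935348] 8.375
```

View pics/s2.png

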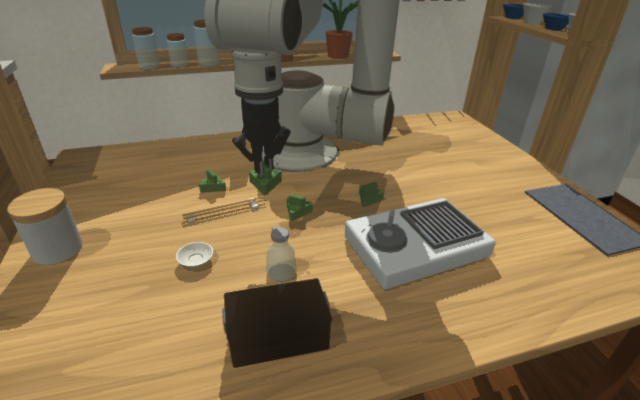

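View pics/w2.png

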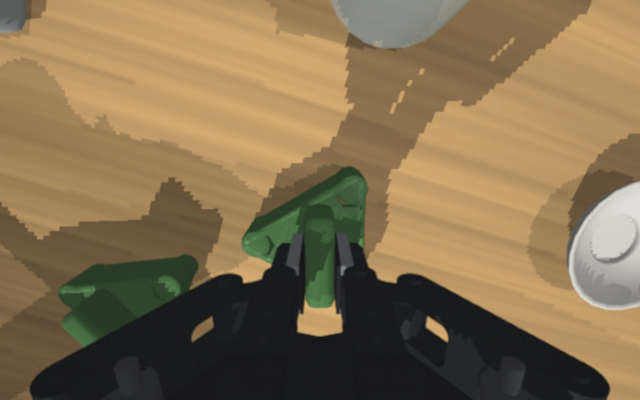

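The mold is held and lifted (scene pixel (263,180)), with the other look-alikes untouched. Next I'll place it on the grille.

```bash
python3 - <<'E'
from h import *
R=down(0.30); x,y=569.6,214
arm.move_to([x,y,180],R)
cv2.imwrite("pics/t3a.png",viewer.read_camera("top")[90:200,170:320])
arm.move_linear([x,y,104],velocity=120)
print(arm.move_linear([x,y,87],velocity=25,f_stop=4), read_eef_pos(), read_force(),read_grip_width())
jaws.release()
arm.move_linear([x,y,200],velocity=150)
cv2.imwrite("pics/w3.png",viewer.read_camera("wrist"))
arm.move_to([480,0,260],down(2.543))
t=viewer.read_camera("top"); cv2.imwrite("pics/t3.png",cv2.resize(t[90:200,170:320],None,fx=5,fy=5,interpolation=cv2.INTER_CUBIC))
for l in ["mold","dial_axis","dial_tab","grille"]: print(l,[(np.round(d["point"]),d["conf"]) for d in models.place_of("top",l)])
print(read_clock())
E
```

```text
True [569.67488011 214.06318957  90.36220479] [ 0.84544752 -0.10831281  4.58989509] 13.149002460033508
mold [(array([ 171., -297.,    2.]), 0.92), (array([354., -89.,   2.]), 0.89), (array([345., 126.,   3.]), 0.69), (array([ 484., -362.,    2.]), 0.31)]
dial_axis []
dial_tab []
grille [(array([575., 150.,  -3.]), 0.41)]
15.5833
```

View pics/t3.png

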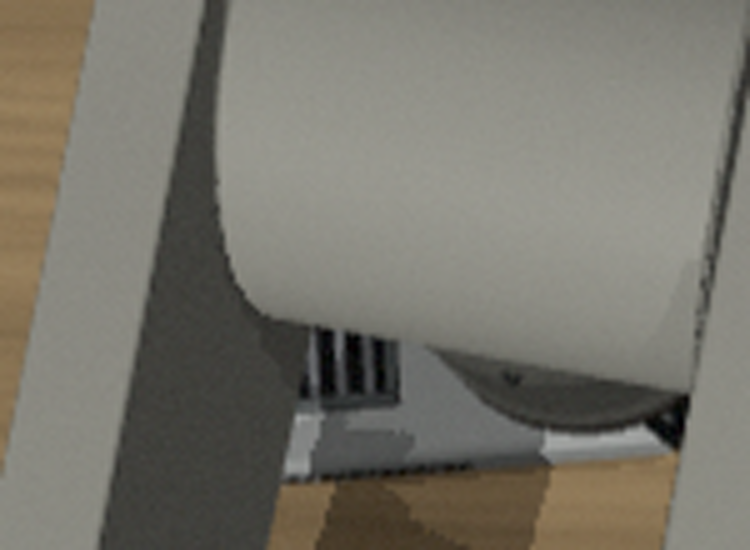

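View pics/w3.png

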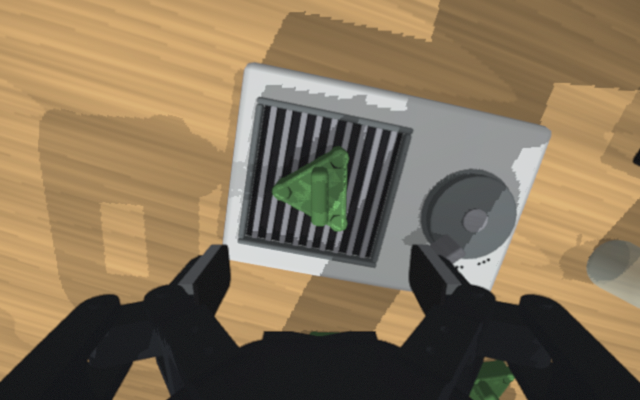

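The mold lies flat inside the rim (wrist pixel (318,190)) and is released. Next I'll straddle the tab, grip it lightly and turn it about the dial axis.

```bash
cat >> h.py <<'E'
AX=np.array([585.4,62.0]); PH0=2.44+0.103; RR=41; ZT=80
def pose(th,z=ZT):
    a=PH0+th
    return [AX[0]+RR*np.cos(a),AX[1]+RR*np.sin(a),z],down(a)
E
python3 - <<'E'
from h import *
p,R=pose(0,150)
print(solver.ik(*pose(0)),solver.ik(*pose(1.4)))
arm.move_to(p,R)
cv2.imwrite("pics/w4.png",viewer.read_camera("wrist"))
print(arm.move_linear(pose(0)[0],velocity=60,f_stop=6),read_eef_pos(),read_force())
jaws.grasp(25)
print(read_grip_width(),read_force(),read_ft_torque(),read_clock())
cv2.imwrite("pics/w5.png",viewer.read_camera("wrist"))
cv2.imwrite("pics/s5.png",viewer.read_camera("scene"))
E
```

```text
[ 1.50370906e-02  2.13653145e-01  1.67893533e+00 -4.44089210e-16
  1.24900418e+00 -9.57166583e-01] [-7.97344085e-02  2.13206226e-01  1.67948244e+00 -4.44089210e-16
  1.24890398e+00 -2.45193808e+00]
False [551.73512239  85.11953312  80.40170119] [ 0.41125353 -0.15141952  0.03104912]
9.46888515447734 [ 2.71274106  5.3283469  -0.18119425] [ 0.76227383 -0.38990526  0.1545341 ] 18.3
```

View pics/w5.png

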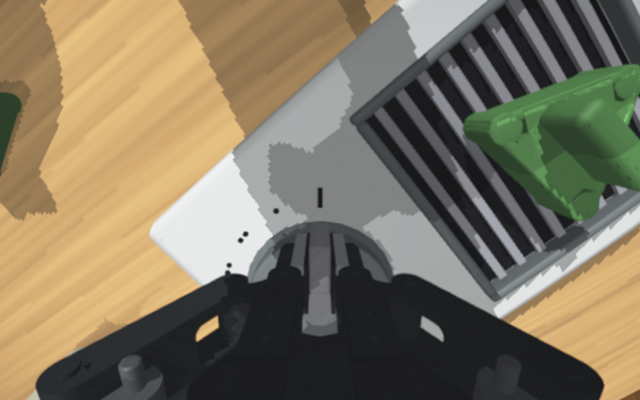

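View pics/s5.png

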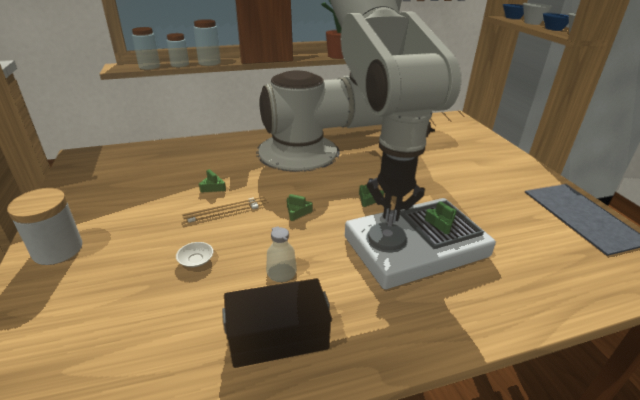

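The tab sits between the pads, in line with the rest mark at (320,197). Now I'll turn it.

```bash
python3 - <<'E'
from h import *
for th in list(np.arange(0.1,1.35,0.1))+[1.35,1.385]:
    p,R=pose(th); arm.move_linear(p,R,velocity=20)
    a=PH0+th; F=np.array(read_force()); t=np.array([-np.sin(a),np.cos(a)]); r=np.array([np.cos(a),np.sin(a)])
    print(round(th,3),"tan",round(F[:2]@t,1),"rad",round(F[:2]@r,1),"z",round(F[2],1),round(read_grip_width(),1))
    if np.linalg.norm(F)>30: print("stop");break
arm.sleep(0.3)
F=read_force();print(F,read_eef_pos(),PH0+1.385-2*np.pi,np.arctan2(read_ee_rot()[1,0],read_ee_rot()[0,0]),read_clock())
cv2.imwrite("pics/w6.png",viewer.read_camera("wrist"))
cv2.imwrite("pics/s6.png",viewer.read_camera("scene"))
for l in ["dial_tab","dial_axis"]: print(l,[(np.round(d["point"],1),d["conf"]) for d in models.place_of("scene",l)],[(np.round(d["point"],1),d["conf"]) for d in models.place_of("wrist",l)])
E
```

```text
0.1 tan -6.3 rad -0.9 z -0.7 9.2
0.2 tan -7.7 rad -1.0 z -2.0 9.5
0.3 tan -7.5 rad -3.3 z -2.8 9.6
0.4 tan -7.9 rad -3.3 z -2.7 9.4
0.5 tan -9.0 rad -5.5 z -3.5 8.9
0.6 tan -10.7 rad -6.9 z -2.8 9.5
0.7 tan -9.3 rad -8.0 z -3.6 9.5
0.8 tan -9.7 rad -10.1 z -4.3 9.4
0.9 tan -10.4 rad -11.1 z -3.8 9.7
1.0 tan -9.7 rad -12.7 z -4.3 9.2
1.1 tan -9.8 rad -14.4 z -3.8 9.6
1.2 tan -9.6 rad -14.7 z -3.6 9.7
1.3 tan -9.4 rad -15.3 z -3.3 9.8
1.35 tan -9.1 rad -16.4 z -3.4 9.2
1.385 tan -8.1 rad -17.0 z -3.2 9.5
[ 5.20277779 18.10019792 -3.03099945] [556.89037232  34.88250901  80.00610084] -2.3551853071795863 -2.3545935363415573 23.8583
dial_tab [(array([559.9,  33.7, 100.3]), 0.91), (array([569.9, 212.7,  57.3]), 0.53)] [(array([553.8,  36.6, 104.6]), 0.57)]
dial_axis [(array([585.4,  62.3,  71.9]), 0.64), (array([ 7.407e+02, -2.256e+02,  7.000e-01]), 0.39)] [(array([589.2,  62.5,  71.7]), 0.93)]
```

View pics/w6.png

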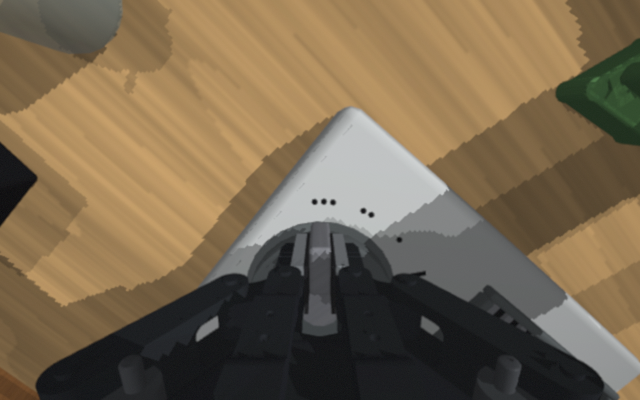

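View pics/s6.png

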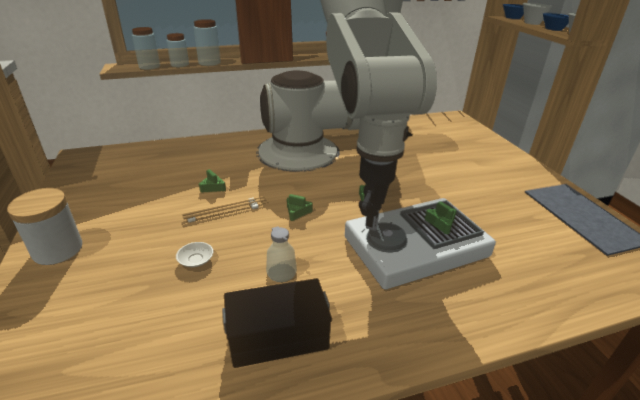

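```bash
python3 - <<'E'
from h import *
im=cv2.imread("pics/w6.png")
cv2.imwrite("pics/w6c.png",cv2.resize(im[190:350,240:420],None,fx=4,fy=4,interpolation=cv2.INTER_CUBIC))
c=viewer.get_calibration("wrist")
D=bp(c,[(323.7,202),(367,213),(399.5,240)],55)[:,:2]
for A in (AX,AX+1,AX+2):
    print(np.hypot(*(D-A).T), (np.arctan2(*(D-A).T[::-1])%(2*np.pi))-PH0)
print(read_force(),read_clock())
E
```

```text
[58.81384237 59.92304012 61.16422195] [1.30790886 0.8619182  0.41796593]
[60.22406077 61.15292937 61.97922663] [1.30969374 0.8734508  0.43673748]
[61.63446226 62.39063074 62.81549985] [1.31139693 0.88452726 0.4550155 ]
[ 5.74289753 17.91006526 -2.38719495] 24.1583
```

View pics/w6c.png

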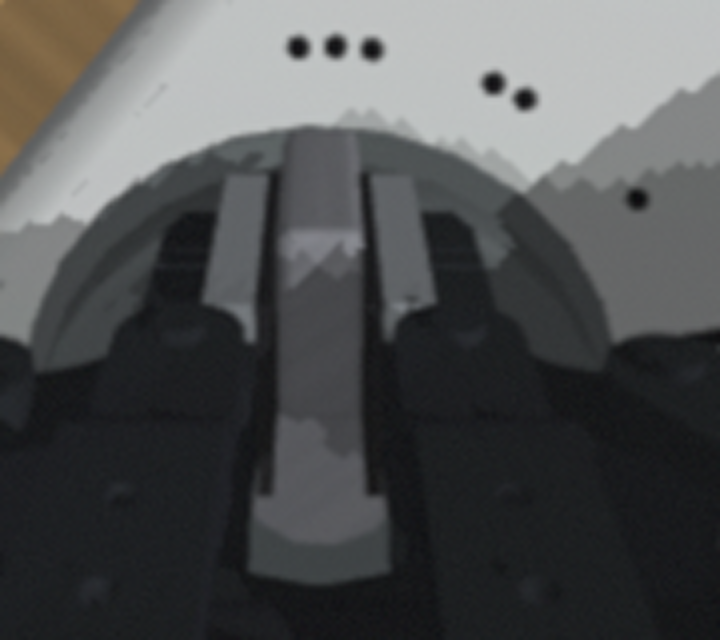

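The three dots at wrist pixel (324,202) are just behind the tab's centre line, so the dial is past 1.35. The force shows no end-stop contact. The mold still sits on the grille (scene pixel (440,218)). I'm handing in now.

```bash
python3 - <<'E'
from h import *
print(read_grip_width(),read_force(),read_clock()); job.job_done()
E
```

```text
9.44399285610426 [ 5.74289753 17.91006526 -2.38719495] 24.1583
the job is handed in; nothing more can be done
```

I set the mold that started farthest from the base mouth down on the grille and let go of it. I then turned the dial by its tab into the third notch and handed the job in at 24.2 s with the fingers still gripping the tab.

**Mold:** After release the wrist picture showed it flat and inside the rim. The last scene picture still showed it on the grille.

**Bystanders:** I never went near the cruet, dish, bento box or chopsticks, and they look unmoved in the last scene picture.

**Dial:** The commanded angle was 1.385 rad. The three-dot mark sits just behind the tab's centre line, so the dial is past 1.35 rad. There was no rise in force from the end stop.

**Two checks that disagreed slightly:**
- **Dial angle:** Placing the three dots from the wrist picture put them about 0.04 rad lower than I expected. The true angle could therefore be anywhere from about 1.385 to 1.425 rad, still between the notch and the stop.
- **Grip force:** About 17 N of radial load built up while turning, probably because my estimate of the dial axis was off by 1–2 mm. It acts along the tab, so it should barely change the angle, and it is far below the 120 N wrist limit.

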